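Sweep the loose spin-lock collars into the catch tray

ROBOT

A 6-joint arm with a two-finger parallel gripper is mounted at the origin on the work surface. World frame = base frame: x ahead of the robot, y to its left, z up, the work surface at z = 0. Lengths are in m, angles in degrees, forces in N, time in s.
With the tool pointing down it reaches from about 0.4 to 0.825 m from the base axis. Payload 7 kg.
Tool frame: the origin (TCP) lies between the finger pads; the fingertips stand 19 mm ahead of it and the grasp point (between the pads) is the TCP; z points along the fingers, y is the line along which they close (so a half turn about z gives the same grasp; the last joint's range is limited). The gripper opens to 88 mm and grips with 3 to 60 N. Pads are 19 mm wide; open, the fingers measure 130 mm over their backs; the gripper's body (78 mm by 193 mm) begins 47 mm behind the grasp point.
Start: joints at [-48.753, 20.546, 0.682, 0, -70.136, -16.507], TCP at [0.282, -0.613, 0.246] pointing down, gripper open.
Joint ranges: [-176.03, 176.03], [-82.01, 121.73], [-58.28, 71.71], [-173.87, 95.51], [-174.79, -0.11], [-173.66, 173.66]. Speed limits (degrees/s): [136.94, 136.94, 172.46, 180, 180, 180].

INTERFACE

Orientations are given as [roll, pitch, yaw] about the fixed x, y, z axes, in that order (R = Rz(yaw) Ry(pitch) Rx(roll)).
In Python, from plant import get_obs, snapshot, close_job, spot_in, spot_point gives the robot as it stands.
- The arm moves only by the tool play_rows, never from a script. Its argument "plan" is a list of rows, each a list of 6 numbers: the shift along the tool's x, y, z in cm, then the turn, a rotation vector about the tool's x, y, z in degrees. A call has 1 to 20 rows; each row shifts and turns the commanded pose from where the row before left it, along the tool's axes as they then stand; what a row does not reach is not made up. A row lasts 1/12 s, in which the tool goes at most 41.7 mm and 7.16 degrees, less where a joint would pass 70% of its speed; a pose out of reach is approached as far as the arm can. A call is refused whole if a number of a shift passes 4.17 or a number of a turn 7.16, either way. A call with a gripper value outside its range is refused whole. "grip" is the finger opening in cm, from 0 to 8.76, set as the call begins (left out, the last holds). The fingers move at their own pace and stop on an object; the grip force is fixed at half the most. Time passes only in rows, so rows that do not move let the fingers close. It gives the time, the measured TCP pose, the force, the opening and the grip force at its end, in the units of the state.
- get_obs(): the state, without advancing time (a new reading comes with each control period).
- snapshot(name): name is "scene" or "top" or "wrist"; returns a dict with "frame" (400x640x3 uint8, red, green, blue), "fx", "fy", "cx", "cy" (pixels), "k1" (the pictures are not rectified: a ray, as slopes to the right and down, at radius r is drawn at 1 + k1 r^2 times it, then the intrinsics apply), "position" and "attitude" of the camera in the world. Camera axes: x right, y down, z forward; pixel columns grow to the right and rows downward; lengths in m; the calibration is good to about 2 mm. A picture is of the moment at which its call begins. There is no depth.
- close_job(): hands the job in; it is judged then, once.
Trained networks look in the newest picture that a camera, given by its name, has taken for a name from the list of things; names that differ only in an ending like _2 or _b are one class to them, and where a whole thing is asked for, a point or a joint stands for the part that bears it (a point fixed in the world has none). Each returns a list of dicts, best first, with "score" (0 to 1); they miss things now and then, are a little off and sometimes report something else, mostly with a low value. They report only what shows in the picture. A call takes as long as a camera call. They do not tell look-alikes from the thing itself.
- spot_in(camera, thing): "position" ([x, y, z] in m, in world coordinates, good to about 4 mm: the middle of the surface that is visible of it).
- spot_point(camera, thing): "position" ([x, y, z] in m, in world coordinates, good to about 4 mm: a listed point, or the origin of a listed thing).
The state is a dict: "clock": time; "joint_pos": joint angles; "qvel": joint speeds; "tau": joint torques, N m; "tool_pos": TCP position; "orientation": TCP orientation; "force": force on the tool from outside, world axes, zero at the start; "moment": the same for the moment, N m; "opening": finger opening in m; "gripper_force": force on a finger pad.
Only numpy, scipy, OpenCV 4.12 (cv2) and the standard library are available. Lean on these libraries where they do the work, as an engineer would, in place of code of your own. Each camera call takes 0.05 s, during which the arm holds its last target. There are 200 camera calls.

TASK

Tidy the gym bench: with your fingertips, sweep the three red spin-lock collars along the bench top through the open front of the yellow tray, until all three lie flat and wholly inside it. Slide them, do not pick them up, tip them or flick them, and leave everything else on the bench where it stands.

Things in the scene. Friction and masses are not known exactly. Their poses are not given: they have to be found in the camera images.
- tray: yellow open-fronted tray fixed to the bench: back and two side walls 32 mm high, 6 mm thick, round a yellow floor level with the bench (no lip). Inside 210 mm wide (own y), 150 mm deep (own x). Origin on the bench at the centre of the inside; own x points from the open mouth (x = -75 mm) to the back wall (x = +75 mm), z up. The mouth faces roughly to the robot's right (-y)
- collar_a: first of three alike spin-lock collars (dumbbell nuts): a round red grip ring 54 mm across and 14 mm high with small black ribs, under a steel hub 36 mm across, 24 mm high in all, about 160 g, lying flat, slides on the bench under a push of about 1 to 2 N and stops when the push stops; origin under its centre, z up
- collar_b: second of three alike spin-lock collars (dumbbell nuts): a round red grip ring 54 mm across and 14 mm high with small black ribs, under a steel hub 36 mm across, 24 mm high in all, about 160 g, lying flat, slides on the bench under a push of about 1 to 2 N and stops when the push stops; origin under its centre, z up
- collar_c: third of three alike spin-lock collars (dumbbell nuts): a round red grip ring 54 mm across and 14 mm high with small black ribs, under a steel hub 36 mm across, 24 mm high in all, about 160 g, lying flat, slides on the bench under a push of about 1 to 2 N and stops when the push stops; origin under its centre, z up
- dumbbell: bystander, stands loose: dark rubber dumbbell with block ends and a steel handle, 165 x 57 mm, 57 mm high, lying along its own x; origin under its centre
- tape_roll: bystander, stands loose: blue roll of sports tape lying flat, 74 mm across, 25 mm high; origin under its centre
- stopwatch: bystander, stands loose: round black stopwatch lying flat, 56 mm across, 14 mm high, orange crown; origin under its centre
- wrench: bystander, stands loose: steel open spanner lying flat, 130 mm long along its own x; origin near its middle, on the bench
- shaker: bystander, stands loose: standing blue drinks bottle with black cap, 70 mm across, 190 mm high; origin under its centre
- chalk_jar: bystander, stands loose: standing grey chalk jar with white lid, 70 mm across, 60 mm high; origin under its centre
Mind the look-alikes: they are no part of the job. What is shaped like the collar_a but turquoise or white is not meant.

How it is judged (in metres and radians):
At the end, for the whole second after the job is handed in: All three collars rest flat on the tray floor (under 6 mm up, tilted under 0.12 rad, slower than 0.02 m/s), inside the walls and the mouth line (each centre at least 25 mm behind the mouth line, so at most 2 mm overhangs; anywhere across the width) (x of collar_a in the frame of tray between -0.05 and 0.08 m and y of collar_a in the frame of tray between -0.09 and 0.09 m and height (world z) of each of collar_a, collar_b, collar_c below 0.006 m and angle between each of collar_a, collar_b, collar_c's own z axis and vertical below 0.12 rad and linear speed of each of collar_a, collar_b, collar_c below 0.02 m/s and x of collar_b in the frame of tray between -0.05 and 0.08 m and y of collar_b in the frame of tray between -0.09 and 0.09 m and x of collar_c in the frame of tray between -0.05 and 0.08 m and y of collar_c in the frame of tray between -0.09 and 0.09 m); the robot touches nothing.
It fails at once if a collar is lifted more than 12 mm off the bench or tipped by more than 0.45 rad (height (world z) of any of collar_a, collar_b, collar_c above 0.012 m or angle between any of collar_a, collar_b, collar_c's own z axis and vertical above 0.45 rad).
It fails at once if a collar is flicked (faster than 0.7 m/s) (linear speed of any of collar_a, collar_b, collar_c above 0.7 m/s).
It fails at once if a bystander is moved by more than 20 mm (distance of any of dumbbell, tape_roll, stopwatch, wrench, shaker, chalk_jar from where it was at the start of the episode above 0.02 m).
It also fails if it takes over 72 s, if anything falls off the work surface, if the arm or the gripper's body presses on something with over 40 N, if the wrist force passes 120 N, or if a joint passes its speed limit or range.

## Working session

There is one attempt and no reset: what is moved stays moved. The work goes in short steps, Python scripts to look and compute and a tool call to move; the robot and the scene stay as the last step left them, time stands still between calls to the robot, and variables do not carry over. Pictures are saved under pics/ and viewed, at most 10 in all, crops included, and the job is handed in when it is done.

Besides the shell and the picture viewer there is one more tool, called after "Call:" in YAML: its name, and indented under it one key for each argument. play_rows: Moves the arm, as the interface text tells. Its arguments: {"type":"object","properties":{"plan":{"type":"array","items":{"type":"array","items":{"type":"number"}}},"grip":{"type":"number"}},"required":["plan"]}

```bash
mkdir -p pics; python3 - <<'E'
from plant import *
import cv2
for c in ["top","scene"]:
    s=snapshot(c); cv2.imwrite(f"pics/{c}0.png",s["frame"][:,:,::-1])
    print(c,{k:v for k,v in s.items() if k!="frame"})
    for t in ["tray","collar_a","dumbbell","tape_roll","stopwatch","wrench","shaker","chalk_jar"]:
        for d in spot_point(c,t): print(t,[round(float(v),3) for v in d["position"]],round(d["score"],2))
o=get_obs(); print(o)
E
```

```text
top {'fx': 397.6097348855922, 'fy': 397.6097348855922, 'cx': 318.89752646069735, 'cy': 198.1827350650432, 'k1': 0.021831497998692447, 'position': array([ 0.51479579, -0.04088703,  0.84321907]), 'attitude': array([-175.50260781,   -1.231844  ,  -90.36828663])}
tray [0.555, 0.271, -0.0] 0.67
collar_a [0.377, -0.05, -0.005] 0.91
collar_a [0.444, -0.112, 0.001] 0.89
collar_a [0.591, -0.052, 0.002] 0.83
collar_a [0.472, 0.02, 0.003] 0.81
collar_a [0.361, 0.045, -0.002] 0.73
collar_a [0.534, -0.243, -0.001] 0.62
dumbbell [0.705, -0.376, 0.003] 0.93
dumbbell [0.472, 0.02, 0.004] 0.6
tape_roll [0.376, -0.206, 0.001] 0.94
stopwatch [0.7, -0.204, -0.002] 0.85
wrench [0.691, 0.011, 0.003] 0.65
shaker [0.798, -0.072, 0.001] 0.76
shaker [0.556, 0.27, -0.005] 0.5
chalk_jar [0.789, 0.101, -0.002] 0.58
scene {'fx': 441.8806581345007, 'fy': 441.8806581345007, 'cx': 318.2019185198275, 'cy': 193.32252256604065, 'k1': 0.042278965633225134, 'position': array([ 1.11134728, -0.59076035,  0.74141624]), 'attitude': array([-131.97009105,    0.14196681,   42.85903718])}
tray [0.559, 0.27, 0.001] 0.87
collar_a 
[... 483 characters left out ...]
89, 0.098, -0.002] 0.81
{'clock': 0.9, 'joint_pos': array([-4.87533848e+01,  2.05452101e+01,  6.83352876e-01, -2.50182458e-03,
       -7.01375623e+01, -1.65063418e+01]), 'qvel': array([-0.00507746,  0.01617958,  0.0868916 , -0.04917307, -0.06832753,
       -0.03923948]), 'tau': array([-1.23704203e-04, -5.82350028e+01,  2.93299037e+01,  7.00237960e+00,
        1.26279099e-02, -2.47961907e-05]), 'tool_pos': array([ 0.28246939, -0.61302462,  0.24557697]), 'orientation': array([ 1.79999888e+02,  2.42093602e-03, -1.55260577e+02]), 'force': array([-0.08600606,  0.00370941, -0.44002349]), 'moment': array([-0.00524679,  0.02009247,  0.01589613]), 'gripper_force': 0.0, 'opening': 0.08743535956573624}
```

View pics/top0.png

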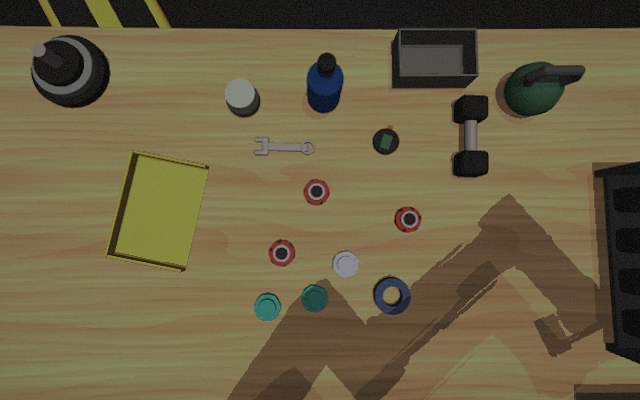

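View pics/scene0.png

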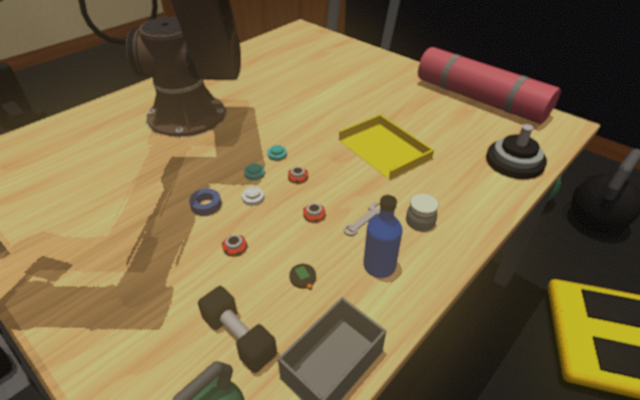

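Three red collars are at (316,192), (407,219) and (282,253) in the top picture. The white one (345,264) and the two turquoise ones (267,307), (315,298) are decoys. The tray mouth runs from (208,167) to (184,270). Next I'll refine the collars by colour and fit the tray's outline.

```bash
cat > h.py <<'E'
import numpy as np, cv2
from scipy.spatial.transform import Rotation as R
def RT(s):
    return R.from_euler('xyz',s['attitude'],degrees=True).as_matrix(), np.asarray(s['position'])
def proj(s,P):
    M,t=RT(s); c=(np.atleast_2d(P)-t)@M; u=c[:,:2]/c[:,2:]
    u=u*(1+s['k1']*(u**2).sum(1,keepdims=True))
    return u*[s['fx'],s['fy']]+[s['cx'],s['cy']]
def back(s,uv,z):
    M,t=RT(s); d=(np.atleast_2d(uv)-[s['cx'],s['cy']])/[s['fx'],s['fy']]; u=d.copy()
    for _ in range(5): u=d/(1+s['k1']*(u**2).sum(1,keepdims=True))
    r=np.c_[u,np.ones(len(u))]@M.T
    return t+r*((z-t[2])/r[:,2])[:,None]
def reds(s,z=0.014):
    f=cv2.cvtColor(s['frame'],cv2.COLOR_RGB2HSV); h,S,v=cv2.split(f)
    m=(((h<8)|(h>170))&(S>120)&(v>50)).astype(np.uint8)
    m=cv2.morphologyEx(m,cv2.MORPH_CLOSE,np.ones((3,3)))
    cs,_=cv2.findContours(m,cv2.RETR_EXTERNAL,cv2.CHAIN_APPROX_NONE)
    out=[]
    for c in cs:
        (cx,cy),r=cv2.minEnclosingCircle(c)
        if 8<r<30: out.append((np.round(back(s,[[cx,cy]],z)[0],4).tolist(),round(cx),round(cy),round(r,1)))
    return out
def trayfit(s,x0):
    from scipy.optimize import minimize
    f=cv2.cvtColor(s['frame'],cv2.COLOR_RGB2HSV); h,S,v=cv2.split(f)
    m=((h>22)&(h<36)&(S>170)&(v>70)).astype(np.uint8); m=cv2.morphologyEx(m,cv2.MORPH_OPEN,np.ones((3,3)))
    n,l,st,_=cv2.connectedComponentsWithStats(m)
    uv=proj(s,[x0[0],x0[1],0])[0].astype(int); m=(l==l[uv[1],uv[0]])
    pts=np.argwhere(m)[:,::-1].astype(np.int32); hull=cv2.convexHull(pts)
    mm=np.zeros((1600,2560),np.uint8); cv2.fillPoly(mm,[hull*4+2],1)
    L=np.array([[x,y,z] for x in(-.075,.081) for y in(-.111,.111) for z in(0,.032)])
    def cost(p):
        P=L@R.from_euler('z',p[2]).as_matrix().T+[p[0],p[1],0]
        q=cv2.convexHull(((proj(s,P)+.5)*4).astype(np.int32)); k=np.zeros_like(mm); cv2.fillPoly(k,[q],1)
        return (k!=mm).sum()/mm.sum()
    r=minimize(cost,x0,method='Nelder-Mead',options=dict(initial_simplex=np.array(x0)+np.array([[0,0,0],[.01,0,0],[0,.01,0],[0,0,.08]])))
    return r.x,r.fun
E
python3 - <<'E'
from plant import *
from h import *
for c in ["top","scene"]:
    s=snapshot(c); print(c,reds(s)); print(trayfit(s,[.557,.271,np.radians(77)]))
E
```

```text
top [([0.4678, 0.0188, 0.014], 282, 252, 13.0), ([0.5354, -0.2437, 0.014], 407, 219, 12.9), ([0.5937, -0.0529, 0.014], 316, 192, 12.7)]
(array([0.3743109 , 0.47018218, 1.75908925]), np.float64(0.9583323639920275))
scene [([0.5385, -0.2457, 0.014], 234, 244, 11.3), ([0.5965, -0.0548, 0.014], 314, 212, 10.0), ([0.4697, 0.0193, 0.014], 298, 174, 8.7), ([0.7648, 0.7909, 0.014], 536, 100, 27.1), ([0.402, 0.7985, 0.014], 437, 65, 20.6)]
(array([0.54559713, 0.27101881, 1.3830509 ]), np.float64(0.3511780887453654))
```

```bash
sed -i "s/(h>22)&(h<36)&(S>170)&(v>70)/(h>=HL)\&(h<38)\&(S>SL)\&(v>60)/" h.py; python3 - <<'E'
from plant import *
import h
from h import *
s=snapshot("top"); f=cv2.cvtColor(s['frame'],cv2.COLOR_RGB2HSV)
print(f[210,160],f[180,170],f[240,150],f[300,150],f[210,230],f[120,160])
ft=np.median(f[195:225,150:170].reshape(-1,3),0);print(ft)
h.HL=int(ft[0])-3
for SL in (140,170):
    h.SL=SL
    x,c=trayfit(s,[.557,.271,np.radians(77)]); print(SL,x.round(4),np.degrees(x[2]).round(1),c)
E
```

```text
[ 30 141 134] [ 31 139 138] [ 31 137 138] [ 18 108 132] [ 23  88 134] [ 22  97 132]
[ 31. 139. 137.]
140 [0.3743 0.4702 1.7591] 100.8 0.9583323639920275
170 [0.3743 0.4702 1.7591] 100.8 0.9583323639920275
```

```bash
python3 - <<'E'
from plant import *
import h
from h import *
h.HL=26
for c in ("top","scene"):
  s=snapshot(c)
  for SL in (105,115,125):
    h.SL=SL
    x,e=trayfit(s,[.557,.271,np.radians(77)]); print(c,SL,x.round(4),np.degrees(x[2]).round(1),e)
  if c=="top":
    T=x
r=lambda p:R.from_euler('z',T[2]).as_matrix()[:2,:2]@np.array(p)+T[:2]
for c,g in (((.469,.019),(.04,.054)),((.595,-.054),(.04,-.054)),((.537,-.2445),(-.012,0))):
    g=r(g); d=g-c; L=np.hypot(*d); u=d/L
    print("goal",g.round(4),"L",L.round(3),"dir",np.degrees(np.arctan2(u[1],u[0])).round(2),"yaw",(np.degrees(np.arctan2(u[1],u[0]))-180).round(2),"pre",(np.array(c)-u*.075).round(4),"end",(g-u*.032).round(4))
E
```

```text
top 105 [0.5577 0.2599 1.3587] 77.8 0.2708487599202028
top 115 [0.5577 0.2599 1.3587] 77.8 0.2708487599202028
top 125 [0.5577 0.2599 1.3587] 77.8 0.27244498329655376
scene 105 [0.5419 0.2753 1.3751] 78.8 0.5710506318426163
scene 115 [0.5419 0.2753 1.3751] 78.8 0.5710506318426163
scene 125 [0.5419 0.2753 1.3751] 78.8 0.5710506318426163
goal [0.5134 0.3104] L 0.295 dir 81.34 yaw -98.66 pre [ 0.4577 -0.0551] end [0.5086 0.2787]
goal [0.619  0.2876] L 0.342 dir 85.99 yaw -94.01 pre [ 0.5898 -0.1288] end [0.6167 0.2557]
goal [0.5552 0.2482] L 0.493 dir 87.88 yaw -92.12 pre [ 0.5342 -0.3194] end [0.554  0.2162]
```

```bash
python3 - <<'E'
from plant import *
import h
from h import *
s=snapshot("top"); im=s['frame'][:,:,::-1].copy()
f=cv2.cvtColor(s['frame'],cv2.COLOR_RGB2HSV); hh,S,v=cv2.split(f)
m=((hh>=26)&(hh<38)&(S>110)).astype(np.uint8)
im2=im.copy(); im2[m>0]=(255,0,255)
for (x,y,a),col in (((.5577,.2599,77.8),(255,0,0)),((.557,.271,77),(0,0,255))):
  for z in (0,.032):
    P=np.array([[-.075,-.105,z],[.075,-.105,z],[.075,.105,z],[-.075,.105,z]])@R.from_euler('z',a,degrees=True).as_matrix().T+[x,y,0]
    cv2.polylines(im,[(proj(s,P)*16+8).astype(np.int32)],False,col,1,shift=4)
a=np.hstack([im[130:290,90:230],im2[130:290,90:230]])
cv2.imwrite("pics/t1.png",cv2.resize(a,None,fx=2.8,fy=2.8,interpolation=cv2.INTER_NEAREST))
E
```

```text
(no output)
```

View pics/t1.png

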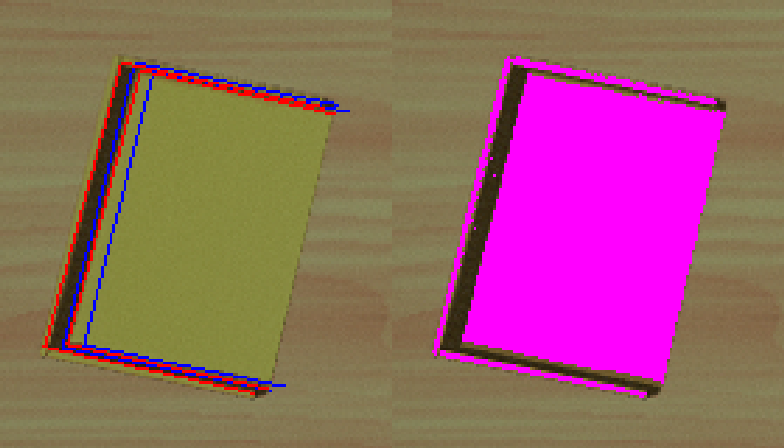

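The overlay of the tray at (0.557, 0.271), yaw 77°, in red, lies on the real walls. The fit (blue) was misled by the dark strip of the back wall, so I'll use the red pose.

```bash
cat > plan.py <<'E'
import numpy as np
a=np.radians(77);M=np.array([[np.cos(a),-np.sin(a)],[np.sin(a),np.cos(a)]]);T=np.array([.557,.271])
def plan(c,g):
    g=M@g+T; d=g-c; L=np.hypot(*d); u=d/L; th=np.degrees(np.arctan2(u[1],u[0]))
    print("goal",g.round(4),"L",L.round(3),"yaw",(th-180).round(2),"pre",(np.array(c)-u*.065).round(4),"end",(g-u*.032).round(4))
def intray(p): return (M.T@(np.array(p)[:2]-T)).round(4)
E
python3 - <<'E'
from plan import *
plan((.469,.019),(.035,.052)); plan((.595,-.054),(.035,-.052)); plan((.537,-.2445),(-.015,0))
p=np.array([.2825,-.613])
for y in (-155.26,): 
    y=np.radians(y)
E
```

```text
goal [0.5142 0.3168] L 0.301 yaw -98.63 pre [ 0.4592 -0.0453] end [0.5094 0.2852]
goal [0.6155 0.2934] L 0.348 yaw -93.38 pre [ 0.5912 -0.1189] end [0.6137 0.2615]
goal [0.5536 0.2564] L 0.501 yaw -91.9 pre [ 0.5348 -0.3095] end [0.5526 0.2244]
```

Call:
play_rows:
  plan:
    - [0,0,0,0,0,-7.1]
    - [0,0,0,0,0,-7.1]
    - [0,0,0,0,0,-7.1]
    - [0,0,0,0,0,-7.1]
    - [0,0,0,0,0,-7.1]
    - [0,0,0,0,0,-7.1]
    - [0,0,0,0,0,-7.0]
    - [0,0,0,0,0,-7.0]
  grip: 3.0

```text
clock: 1.87
tool_pos: [0.2824, -0.6131, 0.2456]
orientation: [180.0, -0.0, -98.3]
force: [0.4, -0.4, 0.0]
opening: 0.0399
gripper_force: 0.0
```

Call:
play_rows:
  plan:
    - [-3.27,-0.5,0,0,0,0]
    - [-3.27,-0.5,0,0,0,0]
    - [-3.27,-0.5,0,0,0,0]
    - [-3.27,-0.5,0,0,0,0]
    - [-3.27,-0.5,0,0,0,0]
    - [-3.27,-0.5,0,0,0,0]
    - [-3.27,-0.5,0,0,0,0]
    - [-3.27,-0.5,0,0,0,0]
    - [-3.27,-0.5,0,0,0,0]
    - [-3.27,-0.5,0,0,0,0]
    - [-3.27,-0.5,0,0,0,0]
    - [-3.27,-0.5,0,0,0,0]
    - [-3.27,-0.5,0,0,0,0]
    - [-3.27,-0.5,0,0,0,0]
    - [-3.27,-0.5,0,0,0,0]
    - [-3.27,-0.5,0,0,0,0]
    - [-3.27,-0.5,0,0,0,0]
    - [-3.27,-0.5,0,0,0,0]
    - [0,0,0,0,0,0]
    - [0,0,0,0,0,0]

```text
clock: 3.53
tool_pos: [0.4604, -0.0432, 0.2456]
orientation: [-180.0, 0.0, -98.5]
force: [-0.8, 0.2, -0.0]
opening: 0.03
gripper_force: 0.0
```

Call:
play_rows:
  plan:
    - [0,0,2.5,0,0,0]
    - [0,0,2.5,0,0,0]
    - [0,0,2.5,0,0,0]
    - [0,0,2.5,0,0,0]
    - [0,0,2.5,0,0,0]
    - [0,0,2.5,0,0,0]
    - [0,0,2.5,0,0,0]
    - [0,0,2.0,0,0,0]
    - [0,0,1.5,0,0,0]
    - [0,0,1.0,0,0,0]
    - [0,0,0,0,0,0]

```text
clock: 4.45
tool_pos: [0.4584, -0.0461, 0.0237]
orientation: [179.8, -0.1, -98.7]
force: [-0.8, 0.0, 0.4]
opening: 0.0303
gripper_force: 0.0
```

```bash
python3 - <<'E'
from plant import *
from h import *
s=snapshot("scene"); cv2.imwrite("pics/s1.png",cv2.resize(s["frame"][80:280,150:470,::-1],None,fx=2.5,fy=2.5)); print(reds(s)[:3],get_obs()["tool_pos"])
E
```

```text
[([0.5385, -0.2457, 0.014], 234, 244, 11.3), ([0.5965, -0.0548, 0.014], 314, 212, 10.3), ([0.7621, 0.7959, 0.014], 536, 99, 26.9)] [ 0.45917109 -0.04579272  0.02486335]
```

View pics/s1.png

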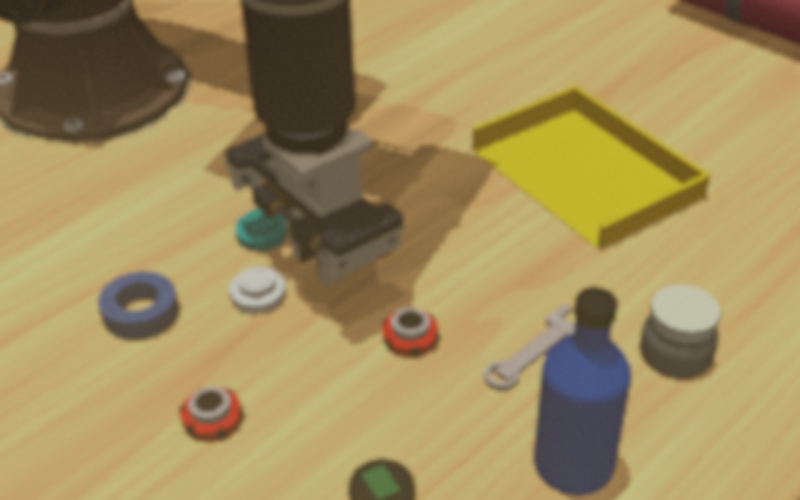

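The gripper stands just behind the first collar and is clear of the white and turquoise ones. Now I'll push along tool -x.

Call:
play_rows:
  plan:
    - [-0.8,0,0,0,0,0]
    - [-1.2,0,0,0,0,0]
    - [-1.6,0,0,0,0,0]
    - [-1.6,0,0,0,0,0]
    - [-1.6,0,0,0,0,0]
    - [-1.6,0,0,0,0,0]
    - [-1.6,0,0,0,0,0]
    - [-1.6,0,0,0,0,0]
    - [-1.6,0,0,0,0,0]
    - [-1.6,0,0,0,0,0]
    - [-1.6,0,0,0,0,0]
    - [-1.6,0,0,0,0,0]

```text
clock: 5.5
tool_pos: [0.4874, 0.1351, 0.0265]
orientation: [-179.9, 0.1, -98.6]
force: [0.4, -0.8, -0.4]
opening: 0.0299
gripper_force: 0.6
```

```bash
python3 - <<'E'
from plant import *
from h import *
s=snapshot("top"); print(reds(s),get_obs()["tool_pos"])
print([d["position"].round(3) if hasattr(d["position"],"round") else d["position"] for d in spot_point("top","collar_a")])
cv2.imwrite("pics/t2.png",cv2.resize(s["frame"][120:320,80:400,::-1],None,fx=2.5,fy=2.5))
E
```

```text
[([0.5357, -0.2438, 0.014], 407, 219, 12.9), ([0.5939, -0.0532, 0.014], 316, 192, 12.6)] [0.4889075  0.13751942 0.02675702]
[[0.5916, -0.053, -0.0012], [0.3615, 0.048, -0.0023], [0.3718, -0.0497, -0.0006], [0.5336, -0.2449, -0.001]]
```

View pics/t2.png

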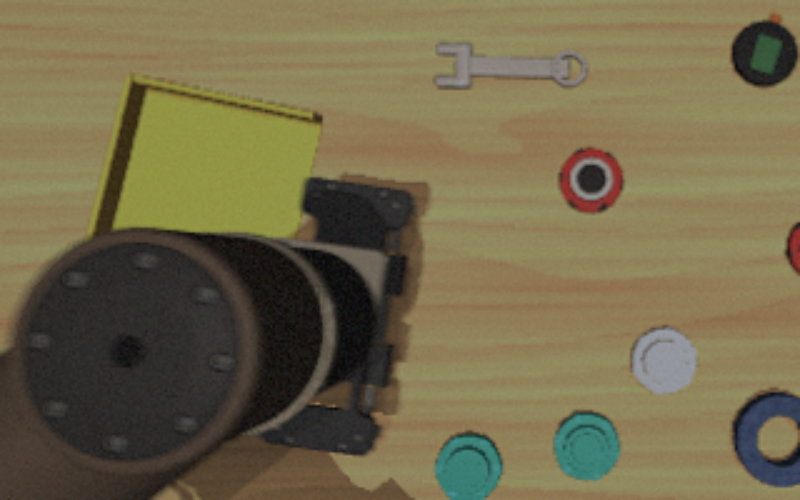

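The arm hides the collar, but it has left its start, and the force of about 1 N shows it is being pushed. Go on.

Call:
play_rows:
  plan:
    - [-1.0,0,0.1,0,0,0]
    - [-1.5,0,0.1,0,0,0]
    - [-1.6,0,0,0,0,0]
    - [-1.6,0,0,0,0,0]
    - [-1.6,0,0,0,0,0]
    - [-1.6,0,0,0,0,0]
    - [-1.6,0,0,0,0,0]
    - [-1.4,0,0,0,0,0]
    - [-1.2,0,0,0,0,0]
    - [-0.9,0,0,0,0,0]
    - [-0.6,0,0,0,0,0]
    - [0,0,0,0,0,0]

```text
clock: 6.6
tool_pos: [0.5094, 0.2791, 0.0234]
orientation: [-180.0, 0.1, -98.6]
force: [0.9, -0.2, -0.6]
opening: 0.0298
gripper_force: 0.1
```

Call:
play_rows:
  plan:
    - [0.8,0,0,0,0,0]
    - [1.5,0,0,0,0,0]
    - [1.5,0,-1,0,0,0]
    - [1,0,-2.5,0,0,0]
    - [0,0,-3,0,0,0]
    - [0,0,-3,0,0,0]

```text
clock: 7.1
tool_pos: [0.5009, 0.2274, 0.119]
orientation: [179.9, -0.1, -98.8]
force: [0.7, 1.3, -0.0]
opening: 0.0303
gripper_force: 0.0
```

Call:
play_rows:
  plan:
    - [0,0,0,0,0,-5.3]
    - [1.8,-0.6,0,0,0,0]
    - [2.8,-0.9,0,0,0,0]
    - [2.8,-0.9,0,0,0,0]
    - [2.8,-0.9,0,0,0,0]
    - [2.8,-0.9,0,0,0,0]
    - [2.8,-0.9,0,0,0,0]
    - [2.8,-0.9,0,0,0,0]
    - [2.8,-0.9,0,0,0,0]
    - [2.8,-0.9,0,0,0,0]
    - [2.8,-0.9,0,0,0,0]
    - [2.8,-0.9,0,0,0,0]
    - [2.8,-0.9,0,0,0,0]
    - [1.4,-0.5,0,0,0,0]
    - [0,0,0,0,0,0]
    - [0,0,0,0,0,0]

```text
clock: 8.43
tool_pos: [0.5906, -0.1175, 0.1181]
orientation: [180.0, 0.0, -93.5]
force: [-0.2, -0.1, -1.2]
opening: 0.03
gripper_force: 0.0
```

```bash
python3 - <<'E'
from plant import *
from h import *
from plan import intray
s=snapshot("top"); o=get_obs(); print(o["tool_pos"],o["orientation"])
for r in reds(s): print(r,intray(r[0]))
print([np.round(d["position"],3) for d in spot_point("top","collar_a")])
E
```

```text
[ 0.59064574 -0.11659614  0.11825565] [ 1.79975351e+02  2.12723461e-02 -9.34698694e+01]
([0.536, -0.2439, 0.014], 407, 219, 12.9) [-0.5064 -0.0954]
[array([ 0.443, -0.114,  0.002]), array([ 0.357,  0.051, -0.   ]), array([ 0.529, -0.244,  0.003]), array([ 0.371, -0.049,  0.   ])]
```

```bash
python3 - <<'E'
from plant import *
from h import *
from plan import intray
s=snapshot("scene")
for r in reds(s): print(r,intray(r[0]))
print([np.round(d["position"],3) for d in spot_point("scene","collar_a")])
cv2.imwrite("pics/s2.png",cv2.resize(s["frame"][80:280,150:470,::-1],None,fx=2.5,fy=2.5))
E
```

```text
([0.5385, -0.2459, 0.014], 234, 245, 11.2) [-0.5078 -0.0983]
([0.7634, 0.7929, 0.014], 536, 100, 27.1) [ 0.555  -0.0837]
([0.402, 0.7985, 0.014], 437, 65, 20.6) [0.4791 0.2697]
[array([ 0.531, -0.242,  0.001]), array([ 0.44 , -0.112,  0.001]), array([ 0.592, -0.049,  0.001]), array([ 0.376, -0.047, -0.003]), array([0.514, 0.313, 0.001])]
```

View pics/s2.png

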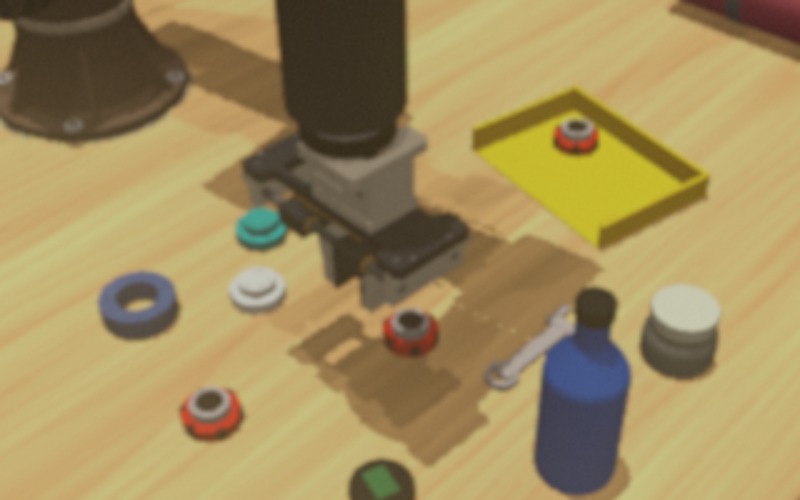

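The first collar lies in the tray at about (0.514, 0.313). Now the second one.

Call:
play_rows:
  plan:
    - [0,0,2,0,0,0]
    - [0,0,2.5,0,0,0]
    - [0,0,2.3,0,0,0]
    - [0,0,1.6,0,0,0]
    - [0,0,1,0,0,0]
    - [0,0,0,0,0,0]
    - [-0.8,0,0,0,0,0]
    - [-1.2,0,0,0,0,0]
    - [-1.6,0,0,0,0,0]
    - [-1.6,0,0,0,0,0]
    - [-1.6,0,0,0,0,0]
    - [-1.6,0,0,0,0,0]
    - [-1.6,0,0,0,0,0]
    - [-1.6,0,0,0,0,0]
    - [-1.6,0,0,0,0,0]
    - [-1.6,0,0,0,0,0]
    - [-1.6,0,0,0,0,0]
    - [-1.6,0,0,0,0,0]
    - [-1.0,0,0,0,0,0]
    - [0,0,0,0,0,0]

```text
clock: 10.3
tool_pos: [0.6037, 0.0766, 0.0256]
orientation: [-179.9, 0.1, -93.2]
force: [-1.4, 0.0, 0.5]
opening: 0.0303
gripper_force: 0.0
```

Call:
play_rows:
  plan:
    - [-0.8,0,0,0,0,0]
    - [-1.2,0,0,0,0,0]
    - [-1.6,0,0,0,0,0]
    - [-1.6,0,0,0,0,0]
    - [-1.6,0,0,0,0,0]
    - [-1.6,0,0,0,0,0]
    - [-1.6,0,0,0,0,0]
    - [-1.6,0,0,0,0,0]
    - [-1.6,0,0,0,0,0]
    - [-1.6,0,0,0,0,0]
    - [-1.4,0,0,0,0,0]
    - [-1.1,0,0,0,0,0]
    - [-0.8,0,0,0,0,0]
    - [-0.5,0,0,0,0,0]
    - [0,0,0,0,0,0]

```text
clock: 11.55
tool_pos: [0.6139, 0.2607, 0.0244]
orientation: [-180.0, 0.0, -93.3]
force: [-0.3, 0.0, -0.5]
opening: 0.0301
gripper_force: 0.0
```

Call:
play_rows:
  plan:
    - [0.8,0,0,0,0,0]
    - [1.5,0,0,0,0,0]
    - [1.5,0,-1,0,0,0]
    - [1,0,-2.5,0,0,0]
    - [0,0,-3,0,0,0]
    - [0,0,-3,0,0,0]
    - [0,0,0,0,0,0]

```text
clock: 12.13
tool_pos: [0.6142, 0.2108, 0.1271]
orientation: [-179.5, 0.3, -93.4]
force: [0.9, 0.6, -0.1]
opening: 0.0301
gripper_force: 0.0
```

Call:
play_rows:
  plan:
    - [0,0,0,0,0,-1.5]
    - [1.6,0.2,0,0,0,0]
    - [3.2,0.36,0,0,0,0]
    - [3.2,0.36,0,0,0,0]
    - [3.2,0.36,0,0,0,0]
    - [3.2,0.36,0,0,0,0]
    - [3.2,0.36,0,0,0,0]
    - [3.2,0.36,0,0,0,0]
    - [3.2,0.36,0,0,0,0]
    - [3.2,0.36,0,0,0,0]
    - [3.2,0.36,0,0,0,0]
    - [3.2,0.36,0,0,0,0]
    - [3.2,0.36,0,0,0,0]
    - [3.2,0.36,0,0,0,0]
    - [3.2,0.36,0,0,0,0]
    - [3.2,0.36,0,0,0,0]
    - [3.2,0.36,0,0,0,0]
    - [2.8,0.3,0,0,0,0]
    - [0,0,0,0,0,0]
    - [0,0,0,0,0,0]

```text
clock: 13.8
tool_pos: [0.5327, -0.3127, 0.1195]
orientation: [180.0, 0.0, -92.1]
force: [-0.3, 0.3, 0.5]
opening: 0.03
gripper_force: 0.0
```

```bash
python3 - <<'E'
from plant import *
from h import *
from plan import intray
o=get_obs(); print(o["tool_pos"],o["orientation"])
for c in ("top","scene"):
  s=snapshot(c)
  for r in reds(s): print(c,r,intray(r[0]))
  for d in spot_point(c,"collar_a"): print(np.round(d["position"],3),intray(d["position"]))
cv2.imwrite("pics/s3.png",cv2.resize(s["frame"][80:280,150:470,::-1],None,fx=2.5,fy=2.5))
E
```

```text
[ 0.53272521 -0.31265572  0.11948388] [ 1.79969846e+02  1.46092958e-02 -9.21184309e+01]
top ([0.5144, 0.3078, 0.014], 140, 231, 13.8) [0.0263 0.0498]
top ([0.6154, 0.2912, 0.014], 150, 182, 13.3) [ 0.0328 -0.0524]
[0.519 0.312 0.002] [0.0316 0.0465]
[ 0.359  0.05  -0.   ] [-0.2595  0.143 ]
[ 0.374 -0.049 -0.   ] [-0.3529  0.1061]
[ 0.615  0.294 -0.   ] [ 0.0356 -0.0509]
[ 0.441 -0.113 -0.002] [-0.4002  0.0264]
scene ([0.5374, -0.2448, 0.014], 234, 244, 11.4) [-0.507  -0.0969]
scene ([0.6193, 0.2891, 0.014], 406, 152, 8.6) [ 0.0317 -0.0566]
scene ([0.7634, 0.7929, 0.014], 536, 100, 27.1) [ 0.555  -0.0837]
scene ([0.4032, 0.7984, 0.014], 437, 65, 20.4) [0.4793 0.2685]
[0.514 0.311 0.001] [0.0293 0.0505]
[0.615 0.296 0.001] [ 0.0373 -0.0507]
[0.355 0.048 0.005] [-0.2628  0.1464]
[ 0.441 -0.113 -0.003] [-0.4004  0.0263]
[ 0.378 -0.044  0.002] [-0.3472  0.103 ]
```

View pics/s3.png

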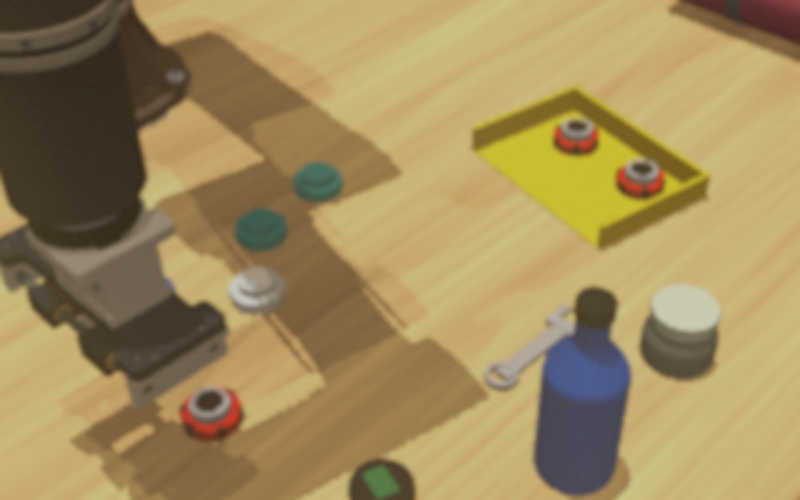

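Two are in, at tray (0.03, ±0.05). The third is next, going between them but shallower.

Call:
play_rows:
  plan:
    - [0,0,2,0,0,0]
    - [0,0,2.5,0,0,0]
    - [0,0,2.4,0,0,0]
    - [0,0,1.6,0,0,0]
    - [0,0,1,0,0,0]
    - [0,0,0,0,0,0]
    - [-0.8,0,0,0,0,0]
    - [-1.2,0,0,0,0,0]
    - [-1.6,0,0,0,0,0]
    - [-1.6,0,0,0,0,0]
    - [-1.6,0,0,0,0,0]
    - [-1.6,0,0,0,0,0]
    - [-1.6,0,0,0,0,0]
    - [-1.6,0,0,0,0,0]
    - [-1.6,0,0,0,0,0]
    - [-1.6,0,0,0,0,0]
    - [-1.6,0,0,0,0,0]
    - [-1.6,0,0,0,0,0]
    - [-1.0,0,0,0,0,0]
    - [0,0,0,0,0,0]

```text
clock: 15.67
tool_pos: [0.542, -0.1179, 0.0259]
orientation: [-179.9, 0.0, -91.7]
force: [1.0, -0.1, 0.7]
opening: 0.0298
gripper_force: 0.0
```

Call:
play_rows:
  plan:
    - [-0.8,0,0,0,0,0]
    - [-1.2,0,0,0,0,0]
    - [-1.6,0,0,0,0,0]
    - [-1.6,0,0,0,0,0]
    - [-1.6,0,0,0,0,0]
    - [-1.6,0,0,0,0,0]
    - [-1.6,0,0,0,0,0]
    - [-1.6,0,0,0,0,0]
    - [-1.0,0,0,0,0,0]
    - [0,0,0,0,0,0]
    - [0,0,0,0,0,0]

```text
clock: 16.58
tool_pos: [0.5453, 0.0062, 0.0245]
orientation: [-180.0, 0.0, -91.8]
force: [0.1, 0.0, 0.7]
opening: 0.0301
gripper_force: 0.0
```

Call:
play_rows:
  plan:
    - [-0.8,0,0,0,0,0]
    - [-1.2,0,0,0,0,0]
    - [-1.6,0,0,0,0,0]
    - [-1.6,0,0,0,0,0]
    - [-1.6,0,0,0,0,0]
    - [-1.6,0,0,0,0,0]
    - [-1.6,0,0,0,0,0]
    - [-1.6,0,0,0,0,0]
    - [-1.6,0,0,0,0,0]
    - [-1.6,0,0,0,0,0]
    - [-1.6,0,0,0,0,0]
    - [-1.6,0,0,0,0,0]
    - [-1.3,0,0,0,0,0]
    - [-1.1,0,0,0,0,0]
    - [-0.8,0,0,0,0,0]
    - [-0.5,0,0,0,0,0]
    - [0,0,0,0,0,0]

```text
clock: 18.0
tool_pos: [0.5525, 0.2236, 0.0245]
orientation: [-180.0, 0.0, -91.8]
force: [-0.3, 0.4, 0.7]
opening: 0.0298
gripper_force: 0.0
```

Call:
play_rows:
  plan:
    - [0.8,0,0,0,0,0]
    - [1.5,0,0,0,0,0]
    - [1.5,0,-1,0,0,0]
    - [1.5,0,-2.5,0,0,0]
    - [2,0,-3,0,0,0]
    - [3,0,-3,0,0,0]
    - [3.2,0,0,0,0,0]
    - [3.2,0,0,0,0,0]
    - [3.2,0,0,0,0,0]
    - [3.2,0,0,0,0,0]
    - [3.2,0,0,0,0,0]
    - [3.2,0,0,0,0,0]
    - [3.2,0,0,0,0,0]
    - [3.2,0,0,0,0,0]
    - [3.2,0,0,0,0,0]
    - [3.2,0,0,0,0,0]
    - [3,0,0,0,0,0]
    - [2,0,0,0,0,0]
    - [0,0,0,0,0,0]
    - [0,0,0,0,0,0]

```text
clock: 19.67
tool_pos: [0.5352, -0.2522, 0.1195]
orientation: [180.0, 0.0, -92.1]
force: [0.1, 0.7, -0.2]
opening: 0.03
gripper_force: 0.0
```

```bash
python3 - <<'E'
from plant import *
from h import *
from plan import intray
o=get_obs(); print(o["clock"],o["tool_pos"])
for c in ("top","scene"):
  s=snapshot(c)
  for r in reds(s): print(c,r,intray(r[0]))
  for d in spot_point(c,"collar_a"): print(np.round(d["position"],3),intray(d["position"]))
  if c=="top": cv2.imwrite("pics/t4.png",s["frame"][:,:,::-1])
E
```

```text
19.6667 [ 0.53516834 -0.25215176  0.11954078]
top ([0.5143, 0.3078, 0.014], 140, 231, 13.7) [0.0263 0.0499]
top ([0.5526, 0.2541, 0.014], 167, 212, 13.4) [-0.0175  0.0005]
top ([0.6152, 0.2913, 0.014], 150, 182, 13.3) [ 0.0329 -0.0521]
[ 0.615  0.293 -0.001] [ 0.0344 -0.0518]
[0.546 0.257 0.002] [-0.0156  0.0073]
[0.517 0.314 0.001] [0.0331 0.0483]
[ 0.794 -0.068 -0.   ] [-0.277  -0.3074]
[ 0.362  0.046 -0.001] [-0.2629  0.1398]
scene ([0.6193, 0.2891, 0.014], 406, 152, 8.6) [ 0.0317 -0.0566]
scene ([0.7634, 0.7929, 0.014], 536, 100, 27.1) [ 0.555  -0.0837]
scene ([0.4032, 0.7984, 0.014], 437, 65, 20.4) [0.4793 0.2685]
[ 0.375 -0.044 -0.   ] [-0.3482  0.1061]
[ 0.354  0.048 -0.   ] [-0.2631  0.1479]
[0.553 0.258 0.001] [-0.0134  0.0006]
[0.616 0.296 0.   ] [ 0.0379 -0.0517]
[ 0.514  0.309 -0.003] [0.0272 0.05  ]
[ 0.695  0.019 -0.   ] [-0.2141 -0.1911]
```

View pics/t4.png

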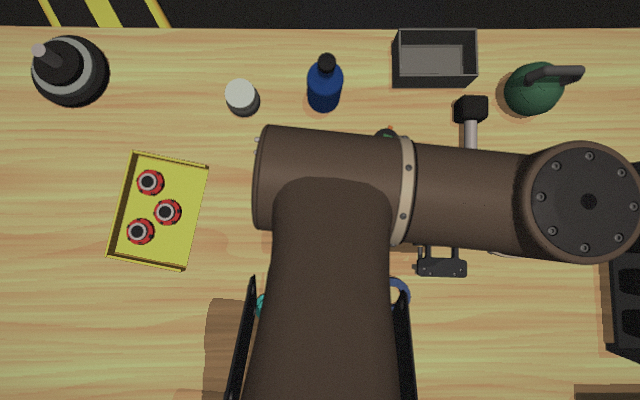

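All three collars lie in the tray, at (150,182), (167,212) and (140,231), and the gripper hangs clear of the bench. Handing in.

```bash
python3 -c "
from plant import close_job; print(close_job())"
```

```text
the job is handed in; nothing more can be done
None
```

I swept all three red collars flat into the yellow tray and handed the job in at about 20 s. The last pictures put every collar at least 30 mm inside the judged limits. The chalk jar and shaker had not moved. The arm hid most of the other bystanders, which my pushes were planned to miss. `close_job` returned no verdict.

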